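# Zero the bench mill and set its burr gap

### The arm

A 6-joint arm with a two-finger parallel gripper is mounted at the origin on a cart in front of the work surface, level with it; the furniture and walls round the work are solid. World frame = base frame: x ahead of the robot, y to its left, z up, the work surface at z = 0. Lengths are in mm, angles in rad, forces in N, time in s.
With the tool pointing down it reaches from about 375 to 825 mm from the base axis. Payload 5.5 kg.
Tool frame: the origin (TCP) lies on the centre line of the jaws, within the pads' length; the fingertips stand 25 mm ahead of it and the grasp point (between the pads) lies 6 mm ahead of it (env.tip_extent is the distance from the TCP to the fingertips, in mm); z points along the fingers, y is the line along which they close (so a half turn about z gives the same grasp; the last joint's range is limited). The gripper opens to 85 mm and grips with 20 to 120 N. Pads are 22 mm wide; open, the fingers measure 114 mm over their backs; the gripper's body (76 mm by 85 mm) begins 54 mm behind the grasp point. The pads swing forward as they close: fully open they stand 13 mm farther back than shut.
Start: joints at [-1.255, 0.314, -0.047, 1.21, 0, 1.571], TCP at [186.343, -570.326, 256.299] pointing down, gripper open.
Joint ranges: [-2.67, 2.67], [-0.69, 1.73], [-1.03, 1.25], [-2.08, 2.16], [-1.42, 1.45], [-3.14, 3.14]. Speed limits (rad/s): [2.39, 2.39, 3.01, 3.14, 3.14, 3.14].

### API

Orientations are given as [roll, pitch, yaw] about the fixed x, y, z axes, in that order (R = Rz(yaw) Ry(pitch) Rx(roll)).
In Python, from plant import monitor, viewer, ticket, env gives the robot as it stands.
- The arm moves only by the tool move_arm, never from a script. Its arguments are lists of equal length, an entry for each row: "hand": the finger opening in cm, from 0 to 8.54; "slide": the shift along the tool's x, y, z in cm, a list of three; "spin": the turn about the tool's z in rad. A call has 1 to 20 rows; each row shifts and turns the commanded pose from where the row before left it, along the tool's axes as they then stand; what a row does not reach is not made up. A row lasts 1/10 s, in which the tool goes at most 50 mm and 8.59 degrees, less where a joint would pass 70% of its speed; a pose out of reach is approached as far as the arm can. A call with a gripper value outside its range is refused whole. The fingers move at their own pace and stop on an object; "squeeze" is the grip in N (left out, the last holds). Time passes only in rows, so rows that do not move let the fingers close. It gives the time, the measured TCP pose, the force, the opening and the grip force at its end, in the units of the state.
- monitor.observe(): the state, without advancing time (a new reading comes with each control period).
- viewer.read_camera(name): name is "side" or "top"; returns the picture (480x640x3 uint8, red, green, blue); there is no depth.
- viewer.camera_model(name): a dict with "intrinsics" (3x3 intrinsics, pixels), "dist" ([k1, k2, p1, p2, k3] as OpenCV has them; the pictures are not rectified), "xyz" and "attitude" of the camera in the world. Camera axes: x right, y up, looking along -z (the intrinsics and any distortion apply to the point x, -y, -z); pixel columns grow to the right and rows downward; lengths in mm; the calibration is good to about 2 mm. A picture is of the moment at which its call begins. camera_model takes no time and is no camera call.
- ticket.close_job(): hands the job in; it is judged then, once.
The state is a dict: "time": time; "joint_pos": joint angles; "dq": joint speeds; "effort": joint torques, N m; "position": TCP position; "tool_rot": TCP orientation; "ft_force": force on the tool from outside, world axes, zero at the start; "torque": the same for the moment, N m; "finger_gap": opening from 0.0 (shut) to 1.0 (fully open); "gripper_force": force on a finger pad.
Only numpy, scipy, OpenCV 4.12 (cv2) and the standard library are available. Lean on these libraries where they do the work, as an engineer would, in place of code of your own. Each camera call takes 0.05 s, during which the arm holds its last target. There are 200 camera calls.

### The job

Set the burr gap of the small bench mill: turn its adjusting ring clockwise by the cross bar until you feel the burrs just touch, without forcing them together, then back the ring off exactly three clicks. After that swing the lock lever all the way round to its stop so the setting is locked, and leave the things lying round the mill where they are.

Things in the scene. Friction and masses are not known exactly. Their poses are not given: they have to be found in the camera images.
- mill: Bench mill bolted to the bench: grey foot 150 (x) x 130 (y) x 12 mm, round housing 102 mm across, 112 mm high, lock lever on its -y side, outlet tube at +x. Origin: centre of the foot's underside, on the ring's upright axis. Place and yaw vary. Burrs are inside, unseen: they first touch 0.2 to 1.6 rad clockwise of the ring's start; resisting torque then steps up 0.1 N m and grows 2.5 N m per rad.
- bar (a point): Cross bar of the adjusting ring (flat knurled disc 80 mm across, top 126 mm above the bench; hub 36 mm across, top 134 mm): upright dark bar 62 mm long, 14 mm thick, top 164 mm above the bench; pinch it across the 14 mm from above. Point: on the ring's axis, 150 mm above the bench; x along the bar, y across, z up; turns with the ring.
- ring (a joint): Ring angle, rad; grows clockwise seen from above (closes the burrs). A click is 0.314 rad: sprung notches, up to 0.1 N m; friction 0.02 N m. Its zero says nothing of the burrs. Burrs count as touching from 0.15 N m of burr torque, as forced above 0.5 N m. The touching notch is 0.06 rad past first contact; the setting is three notches back from it. Stops at -1.3 and 2.2.
- lock_knob (a point): Upright black knob of the lock lever, 16 mm across, 105 to 141 mm above the bench, on a flat arm (top 110 mm). Point: on the knob's axis, 129 mm above the bench. The lever's upright pivot is at x = -45, y = -62 mm in the mill's frame, 55 mm from the knob; at lever angle 0 the arm points along the mill's -y. Pinch it from above or push it sideways.
- lock (a joint): Angle of the lock lever in rad: starts near 0 (unlocked), grows counter-clockwise seen from above (the knob moves toward the mill's +x), 1.0 is the stop (locked). Stays where it is left; takes about 2.5 N at the knob.
- nut_big: Bystander: hex nut 31 x 35 x 16 mm lying flat near the mill. Origin: centre of its underside.
- bolt: Bystander: hex bolt 29 x 81 x 26 mm lying near the mill. Origin: centre of its underside.
- tape: Bystander: black roll of tape 62 x 60 x 19 mm lying flat near the mill. Origin: centre of its underside.

How it is judged:
By the outcome, as a careful person would: the job done as asked, in the order asked, and still so for the second after the job is handed in, with the robot touching nothing.
It also fails if it takes over 67 s, if anything falls off the work surface, if the arm or the gripper's body presses on something with over 40 N, if the wrist force passes 120 N, or if a joint passes its speed limit or range.

## Working session

There is one attempt and no reset: what is moved stays moved. The work goes in short steps, Python scripts to look and compute and a tool call to move; the robot and the scene stay as the last step left them, time stands still between calls to the robot, and variables do not carry over. Pictures are saved under pics/ and viewed, at most 10 in all, crops included, and the job is handed in when it is done.

Besides the shell and the picture viewer there is one more tool, called as name(argument=value, ...) on one line, values as JSON. move_arm: Moves the arm, as the interface text tells. Its arguments: {"type":"object","properties":{"hand":{"type":"array","items":{"type":"number"}},"slide":{"type":"array","items":{"type":"array","items":{"type":"number"}}},"spin":{"type":"array","items":{"type":"number"}},"squeeze":{"type":"number"}},"required":["hand","slide","spin"]}

```bash
ls; mkdir -p pics; python3 - <<'E'
from plant import monitor, viewer, ticket, env
import cv2,numpy as np
s=monitor.observe();print(s, env.tip_extent)
for n in("top","side"):
    cv2.imwrite(f"pics/{n}0.png",viewer.read_camera(n)[:,:,::-1]); print(viewer.camera_model(n))
E
```

```text
pics
{'time': 0.0, 'joint_pos': array([-1.25500876e+00,  3.14204878e-01, -4.80639787e-02,  1.21019222e+00,
        2.58817088e-05,  1.57084017e+00]), 'dq': array([ 0.00101233,  0.00048097,  0.00126353,  0.00097384, -0.00127854,
       -0.00059358]), 'effort': array([-1.79477196e-03, -5.39587784e+01,  3.39749479e+01,  1.92183402e-02,
       -7.35655112e-05, -1.49025741e-06]), 'position': array([ 186.18361573, -569.82982715,  255.4538187 ]), 'tool_rot': array([-3.13992790e+00, -2.58086868e-05,  3.15743678e-01]), 'ft_force': array([ 0.7984727 ,  0.65266547, -0.17756092]), 'torque': array([-0.03933232,  0.00918069, -0.01822206]), 'gripper_force': 0.0, 'finger_gap': 1.0022071160845665} 25.0
{'intrinsics': array([[526.43850005,   0.        , 326.53507219],
       [  0.        , 526.43850005, 230.46724632],
       [  0.        ,   0.        ,   1.        ]]), 'dist': array([-0.10078499,  0.        ,  0.        ,  0.        ,  0.        ]), 'xyz': array([ 391.17725883, -237.70348412,  950.20094535]), 'attitude': array([ 0.15900888,  0.02913157, -1.58875747])}
{'intrinsics': array([[592.46690629,   0.        , 316.51384394],
       [  0.        , 592.46690629, 222.51893103],
       [  0.        ,   0.        ,   1.        ]]), 'dist': array([0.04814449, 0.        , 0.        , 0.        , 0.        ]), 'xyz': array([564.17147989, 467.74255781, 733.57326672]), 'attitude': array([ 0.86356854, -0.00355434,  3.05482479])}
```

View pics/top0.png

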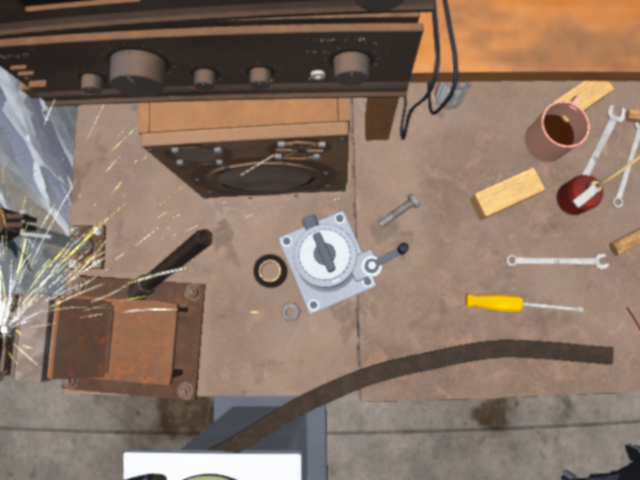

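View pics/side0.png

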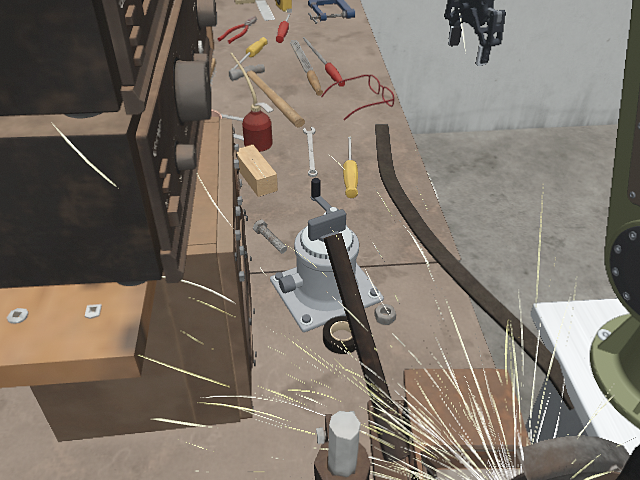

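Top view: mill foot centred near (326,262), with its bar running (317,236)–(331,270). The knob is at (403,249), the outlet at (309,220), the nut at (290,311), the tape at (270,270) and the bolt at (398,210). The side view shows the bar at (328,222) and the knob at (316,187). A dark rod (a neighbour's handle) stands between the camera and the mill.

```bash
cat > h.py <<'E'
import cv2,numpy as np
from scipy.spatial.transform import Rotation as R
from plant import monitor, viewer, ticket, env
def ray(n,uv):
    m=viewer.camera_model(n)
    p=cv2.undistortPoints(np.array([[uv]],float),m["intrinsics"],m["dist"])[0,0]
    return m["xyz"],R.from_euler("xyz",m["attitude"]).as_matrix()@np.array([p[0],-p[1],-1])
def onz(n,uv,z):
    o,d=ray(n,uv); return o+d*(z-o[2])/d[2]
def tri(a,b):
    (o,d),(p,e)=ray("top",a),ray("side",b)
    t=np.linalg.lstsq(np.c_[d,-e],p-o,rcond=None)[0]
    return o+d*t[0],p+e*t[1]
E
python3 - <<'E'
from h import *
im=cv2.imread("pics/top0.png");g=cv2.cvtColor(im,cv2.COLOR_BGR2GRAY)
def blob(mask,box):
    x0,y0,x1,y1=box;m=np.zeros_like(mask);m[y0:y1,x0:x1]=mask[y0:y1,x0:x1]
    c=max(cv2.findContours(m,cv2.RETR_EXTERNAL,cv2.CHAIN_APPROX_NONE)[0],key=cv2.contourArea);return c
bar=blob(((g<110)*255).astype(np.uint8),(305,230,345,280))
print("bar",cv2.minAreaRect(bar),cv2.contourArea(bar))
k=blob(((g<60)*255).astype(np.uint8),(392,238,415,262));print("knob",cv2.minEnclosingCircle(k),cv2.boundingRect(k),onz("top",cv2.minEnclosingCircle(k)[0],141))
# foot bolts
for p in [(287,241),(340,218),(369,282),(313,304)]: print("footbolt",onz("top",p,14)[:2])
print("rodtip",*tri((205,238),(335,235)))
big=cv2.resize(im[205:320,250:420],None,fx=4.5,fy=4.5,interpolation=cv2.INTER_CUBIC);cv2.imwrite("pics/c0.png",big)
s=cv2.imread("pics/side0.png");cv2.imwrite("pics/c1.png",cv2.resize(s[165:325,255:395],None,fx=3.7,fy=3.7,interpolation=cv2.INTER_CUBIC))
E
```

```text
bar ((320.6551818847656, 254.86209106445312), (18.382904052734375, 2.626129150390625), 66.80140686035156) 29.5
knob ((401.0, 250.0), 3.6056511402130127) (398, 247, 7, 7) [ 488.23444227 -330.98813298  141.        ]
footbolt [ 524.24010485 -141.55772151]
footbolt [ 564.10712131 -237.8778357 ]
footbolt [ 447.63036212 -286.75366558]
footbolt [ 410.79260315 -186.83729567]
rodtip [495.35464201 -56.91022476 262.32879777] [494.6898184  -56.76579226 262.26607222]
```

View pics/c0.png

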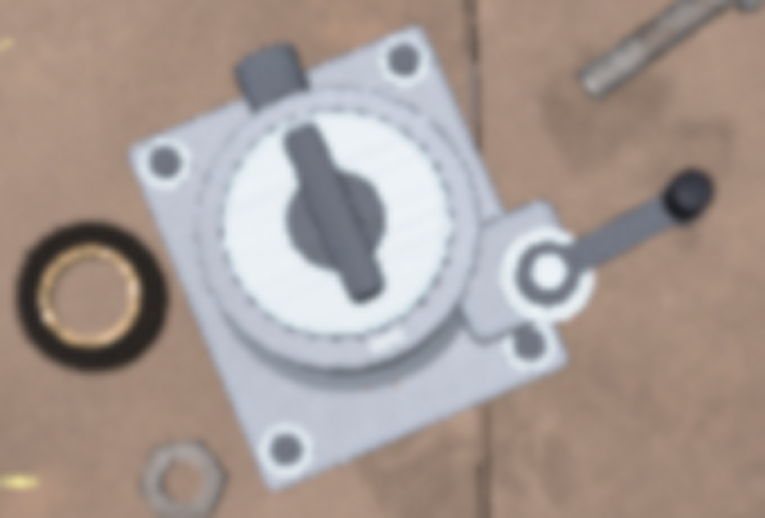

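The crop shows the bar top from (317,234) to (331,269), disc centre (324.8,254.2), lever pivot (371.5,265) and knob (403,248). The bystanders stand clear.

```bash
python3 - <<'E'
from h import *
c=lambda x,y:(250+(x+.5)/4.5-.5,205+(y+.5)/4.5-.5)
B=[onz("top",c(*p),12)[:2] for p in[(165,162),(404,60),(529,344),(286,450)]]
fc=np.mean(B,0);d=B[0]-B[3]+B[1]-B[2];yaw=np.arctan2(d[1],d[0]);print("foot",fc,yaw)
print("disc",onz("top",c(336.5,221.5),126)[:2])
a,b=onz("top",c(301,133),164)[:2],onz("top",c(366,288),164)[:2]
print("bar",a,b,(a+b)/2,np.linalg.norm(a-b),np.arctan2(*(a-b)[::-1]))
k=onz("top",c(690,190),141)[:2];C=R.from_euler("z",yaw).as_matrix()[:2,:2]
pv=fc+C@[-45,-62];print("knob",k,"pivot",pv,onz("top",c(548,272),112)[:2],"lever",np.arctan2(*(k-pv)[::-1])-yaw+np.pi/2,np.linalg.norm(k-pv))
for t in(0,.5,1.):print(t,pv+C@[55*np.sin(t),-55*np.cos(t)])
print("bystanders nut,tape,bolt ends",onz("top",c(183,480),16)[:2],onz("top",c(92,296),19)[:2],onz("top",c(595,85),10)[:2])
s=monitor.observe();print(s["position"],s["tool_rot"])
E
```

```text
foot [ 487.27894843 -211.87072996] 0.38644220761600995
disc [ 486.61145002 -212.01336757]
bar [ 512.37734965 -201.78157364] [ 459.75895328 -222.62316706] [ 486.06815147 -212.20237035] 56.59565048244791 0.37713070272436017
knob [ 493.0951519  -334.18971668] pivot [ 468.96494951 -286.25888388] [ 468.60894534 -286.21757543] lever 0.07995201363091042 53.662197121493826
0 [ 489.6941955  -337.20295479]
0.5 [ 511.58046294 -321.02838223]
1.0 [ 523.03296644 -296.34102384]
bystanders nut,tape,bolt ends [ 398.67817814 -146.64353827] [ 471.37921554 -111.45009411] [ 552.98490963 -313.34750582]
[ 186.20803763 -569.87223743  255.51987661] [-3.14004807e+00  5.16450921e-06  3.15856775e-01]
```

move_arm(hand=[8,8,8,6,6,6,6,6,6,6,6,6,6,6,6,6], slide=[[2.84,-1.76,0],[2.84,-1.76,0],[2.84,-1.76,0],[2.84,-1.76,0],[2.84,-1.76,0],[2.84,-1.76,0],[2.84,-1.76,0],[2.84,-1.76,0],[2.84,-1.76,0],[2.84,-1.76,0],[2.84,-1.76,0],[2.84,-1.76,0],[2.84,-1.76,0],[2.84,-1.76,0],[0,0,0],[0,0,0]], spin=[0,0,0,0,0,0,0,0,0,0,0,0,0,0,-0.065,0], squeeze=50)

```text
time: 1.7
position: [488.0, -211.7, 255.8]
tool_rot: [-3.141, 0.001, 0.383]
ft_force: [-0.3, 0.6, 0.2]
finger_gap: 0.705
gripper_force: 0.0
```

move_arm(hand=[6,6,6,6,6,1,1,1,1,1,1,1,1,1,1], slide=[[-0.13,0,2.3],[0,0,2.3],[0,0,2.3],[0,0,2.3],[0,0,0],[0,0,0],[0,0,0],[0,0,0],[0,0,0],[0,0,0],[0,0,0],[0,0,0],[0,0,0],[0,0,0],[0,0,0]], spin=[0,0,0,0,0,0,0,0,0,0,0,0,0,0,0])

```text
time: 3.2
position: [486.8, -212.2, 165.9]
tool_rot: [-3.141, -0.002, 0.381]
ft_force: [-2.7, 4.7, 6.8]
finger_gap: 0.153
gripper_force: 49.5
```

```bash
cat > o.py <<'E'
from h import *
s=monitor.observe();print(round(s["time"],2),"pos",s["position"].round(1),"yaw %.4f"%s["tool_rot"][2],"F",s["ft_force"].round(1),"M",s["torque"].round(3),"e6 %.3f"%s["effort"][5],"gap %.3f"%s["finger_gap"],s["gripper_force"])
E
python3 o.py
```

```text
3.2 pos [ 486.8 -212.2  165.9] yaw 0.3812 F [-2.7  4.7  6.8] M [0.922 0.563 0.048] e6 0.021 gap 0.153 49.53410804271698
```

move_arm(hand=[1,1,1,1], slide=[[0,0,0],[0,0,0],[0,0,0],[0,0,0]], spin=[0.05,0.05,0,0])

```text
time: 3.6
position: [486.9, -212.2, 165.9]
tool_rot: [-3.14, -0.002, 0.281]
ft_force: [-3.2, 4.5, 6.4]
finger_gap: 0.15
gripper_force: 49.5
```

```bash
python3 o.py
```

```text
3.6 pos [ 486.9 -212.2  165.9] yaw 0.2811 F [-3.2  4.5  6.4] M [0.917 0.569 0.004] e6 -0.031 gap 0.150 49.54282343387604
```

move_arm(hand=[1,1], slide=[[0,0,0],[0,0,0]], spin=[0.05,0])

```text
time: 3.8
position: [486.9, -212.2, 165.9]
tool_rot: [-3.14, -0.002, 0.23]
ft_force: [-3.3, 5.3, 6.6]
finger_gap: 0.157
gripper_force: 49.5
```

```bash
python3 o.py
```

```text
3.8 pos [ 486.9 -212.2  165.9] yaw 0.2300 F [-3.3  5.3  6.6] M [ 0.928  0.536 -0.083] e6 0.158 gap 0.157 49.533079862594604
```

move_arm(hand=[1,1], slide=[[0,0,0],[0,0,0]], spin=[0.05,0])

```text
time: 4.0
position: [486.8, -212.2, 165.9]
tool_rot: [-3.14, -0.002, 0.18]
ft_force: [-2.3, 5.6, 7.7]
finger_gap: 0.154
gripper_force: 49.5
```

```bash
python3 o.py
```

```text
4.0 pos [ 486.8 -212.2  165.9] yaw 0.1800 F [-2.3  5.6  7.7] M [ 0.944  0.456 -0.12 ] e6 0.138 gap 0.154 49.52165901660919
```

move_arm(hand=[1,1], slide=[[0,0,0],[0,0,0]], spin=[0.05,0])

```text
time: 4.2
position: [486.8, -212.2, 165.9]
tool_rot: [-3.14, -0.002, 0.13]
ft_force: [-2.4, 4.7, 6.6]
finger_gap: 0.151
gripper_force: 49.6
```

```bash
python3 o.py
```

```text
4.2 pos [ 486.8 -212.2  165.9] yaw 0.1298 F [-2.4  4.7  6.6] M [ 0.994  0.515 -0.228] e6 0.014 gap 0.151 49.57956790924072
```

move_arm(hand=[1,1,1], slide=[[0,0,0],[0,0,0],[0,0,0]], spin=[0,0,0])

```text
time: 4.5
position: [486.8, -212.2, 165.9]
tool_rot: [-3.14, -0.002, 0.131]
ft_force: [-2.7, 4.4, 6.8]
finger_gap: 0.157
gripper_force: 49.6
```

```bash
python3 o.py
```

```text
4.5 pos [ 486.8 -212.2  165.9] yaw 0.1307 F [-2.7  4.4  6.8] M [ 0.971  0.517 -0.279] e6 -0.244 gap 0.157 49.57212030887604
```

move_arm(hand=[1,1], slide=[[0,0,0],[0,0,0]], spin=[0,0])

```text
time: 4.7
position: [486.8, -212.2, 165.9]
tool_rot: [-3.14, -0.002, 0.131]
ft_force: [-2.2, 5.1, 6.9]
finger_gap: 0.152
gripper_force: 49.6
```

```bash
python3 o.py
```

```text
4.7 pos [ 486.8 -212.2  165.9] yaw 0.1307 F [-2.2  5.1  6.9] M [ 0.955  0.537 -0.25 ] e6 -0.244 gap 0.152 49.57188427448273
```

move_arm(hand=[1,1,1,1], slide=[[0,0,0],[0,0,0],[0,0,0],[0,0,0]], spin=[-0.05,0,0,0])

```text
time: 5.1
position: [486.8, -212.2, 165.9]
tool_rot: [-3.14, -0.002, 0.181]
ft_force: [-2.4, 4.0, 6.4]
finger_gap: 0.152
gripper_force: 49.5
```

```bash
python3 o.py
```

```text
5.1 pos [ 486.8 -212.2  165.9] yaw 0.1813 F [-2.4  4.   6.4] M [0.972 0.503 0.013] e6 0.042 gap 0.152 49.51768219470978
```

move_arm(hand=[1,1,1,1], slide=[[0,0,0],[0,0,0],[0,0,0],[0,0,0]], spin=[-0.05,0,0,0])

```text
time: 5.5
position: [486.9, -212.2, 165.9]
tool_rot: [-3.14, -0.002, 0.231]
ft_force: [-1.9, 5.0, 7.3]
finger_gap: 0.155
gripper_force: 49.5
```

```bash
python3 o.py
```

```text
5.5 pos [ 486.9 -212.2  165.9] yaw 0.2314 F [-1.9  5.   7.3] M [0.977 0.586 0.115] e6 0.085 gap 0.155 49.51857626438141
```

move_arm(hand=[1,1,1,1,1], slide=[[0,0,0],[0,0,0],[0,0,0],[0,0,0],[0,0,0]], spin=[0.025,0.025,0,0,0])

```text
time: 6.0
position: [486.9, -212.2, 165.9]
tool_rot: [-3.14, -0.002, 0.181]
ft_force: [-2.4, 5.0, 7.0]
finger_gap: 0.155
gripper_force: 49.5
```

```bash
python3 o.py
```

```text
6.0 pos [ 486.9 -212.2  165.9] yaw 0.1810 F [-2.4  5.   7. ] M [ 0.99   0.526 -0.086] e6 -0.085 gap 0.155 49.52884554862976
```

move_arm(hand=[1,1,1,1], slide=[[0,0,0],[0,0,0],[0,0,0],[0,0,0]], spin=[0.02,0,0,0])

```text
time: 6.4
position: [486.9, -212.2, 165.9]
tool_rot: [-3.14, -0.002, 0.161]
ft_force: [-2.0, 4.8, 7.1]
finger_gap: 0.155
gripper_force: 49.5
```

```bash
python3 o.py
```

```text
6.4 pos [ 486.9 -212.2  165.9] yaw 0.1610 F [-2.   4.8  7.1] M [ 0.932  0.534 -0.108] e6 -0.073 gap 0.155 49.52465236186981
```

move_arm(hand=[1,1,1,1], slide=[[0,0,0],[0,0,0],[0,0,0],[0,0,0]], spin=[0.02,0,0,0])

```text
time: 6.8
position: [486.8, -212.2, 165.9]
tool_rot: [-3.14, -0.002, 0.141]
ft_force: [-2.6, 4.7, 6.8]
finger_gap: 0.151
gripper_force: 49.5
```

```bash
python3 o.py
```

```text
6.8 pos [ 486.8 -212.2  165.9] yaw 0.1410 F [-2.6  4.7  6.8] M [ 0.934  0.514 -0.07 ] e6 -0.083 gap 0.151 49.52670156955719
```

move_arm(hand=[1,1,1,1], slide=[[0,0,0],[0,0,0],[0,0,0],[0,0,0]], spin=[0.02,0,0,0])

```text
time: 7.2
position: [486.8, -212.2, 165.9]
tool_rot: [-3.14, -0.002, 0.121]
ft_force: [-1.7, 3.7, 7.5]
finger_gap: 0.153
gripper_force: 49.5
```

```bash
python3 o.py
```

```text
7.2 pos [ 486.8 -212.2  165.9] yaw 0.1210 F [-1.7  3.7  7.5] M [ 0.972  0.51  -0.1  ] e6 -0.104 gap 0.153 49.531545639038086
```

move_arm(hand=[1,1,1,1], slide=[[0,0,0],[0,0,0],[0,0,0],[0,0,0]], spin=[0.02,0.02,0,0])

```text
time: 7.6
position: [486.8, -212.2, 165.9]
tool_rot: [-3.14, -0.002, 0.081]
ft_force: [-2.7, 5.9, 7.2]
finger_gap: 0.155
gripper_force: 49.5
```

```bash
python3 o.py
```

```text
7.6 pos [ 486.8 -212.2  165.9] yaw 0.0810 F [-2.7  5.9  7.2] M [ 0.905  0.542 -0.057] e6 -0.061 gap 0.155 49.52416241168976
```

move_arm(hand=[1,1,1,1], slide=[[0,0,0],[0,0,0],[0,0,0],[0,0,0]], spin=[0.02,0.02,0,0])

```text
time: 8.0
position: [486.9, -212.3, 165.9]
tool_rot: [-3.14, -0.002, 0.041]
ft_force: [-2.6, 4.4, 7.6]
finger_gap: 0.155
gripper_force: 49.5
```

```bash
python3 o.py
```

```text
8.0 pos [ 486.9 -212.3  165.9] yaw 0.0414 F [-2.6  4.4  7.6] M [0.826 0.574 0.076] e6 0.081 gap 0.155 49.5119172334671
```

move_arm(hand=[1,1,1,1], slide=[[0,0,0],[0,0,0],[0,0,0],[0,0,0]], spin=[0.03,0.02,0,0])

```text
time: 8.4
position: [486.8, -212.3, 165.9]
tool_rot: [-3.14, -0.001, -0.009]
ft_force: [-3.2, 4.4, 7.2]
finger_gap: 0.152
gripper_force: 49.5
```

```bash
python3 o.py
```

```text
8.4 pos [ 486.8 -212.3  165.9] yaw -0.0089 F [-3.2  4.4  7.2] M [0.856 0.49  0.003] e6 0.005 gap 0.152 49.510043263435364
```

move_arm(hand=[1,1,1,1], slide=[[0,0,0],[0,0,0],[0,0,0],[0,0,0]], spin=[0.03,0.02,0,0])

```text
time: 8.8
position: [486.9, -212.3, 165.9]
tool_rot: [-3.14, -0.001, -0.059]
ft_force: [-2.4, 5.2, 7.2]
finger_gap: 0.152
gripper_force: 49.5
```

```bash
python3 o.py
```

```text
8.8 pos [ 486.9 -212.3  165.9] yaw -0.0589 F [-2.4  5.2  7.2] M [ 0.847  0.578 -0.074] e6 -0.044 gap 0.152 49.51219618320465
```

move_arm(hand=[1,1,1,1], slide=[[0,0,0],[0,0,0],[0,0,0],[0,0,0]], spin=[0.02,0.02,0,0])

```text
time: 9.2
position: [486.9, -212.3, 165.9]
tool_rot: [-3.14, -0.001, -0.099]
ft_force: [-2.9, 5.4, 6.8]
finger_gap: 0.15
gripper_force: 49.5
```

```bash
python3 o.py
```

```text
9.2 pos [ 486.9 -212.3  165.9] yaw -0.0990 F [-2.9  5.4  6.8] M [ 0.916  0.562 -0.07 ] e6 -0.054 gap 0.150 49.51263785362244
```

move_arm(hand=[1,1,1,1], slide=[[0,0,0],[0,0,0],[0,0,0],[0,0,0]], spin=[0.02,0.02,0,0])

```text
time: 9.6
position: [486.9, -212.3, 165.9]
tool_rot: [-3.14, -0.001, -0.139]
ft_force: [-1.7, 4.4, 5.9]
finger_gap: 0.151
gripper_force: 49.5
```

```bash
python3 o.py
```

```text
9.6 pos [ 486.9 -212.3  165.9] yaw -0.1390 F [-1.7  4.4  5.9] M [ 0.911  0.507 -0.1  ] e6 -0.071 gap 0.151 49.51604962348938
```

move_arm(hand=[1,1,1,1], slide=[[0,0,0],[0,0,0],[0,0,0],[0,0,0]], spin=[0.02,0.02,0,0])

```text
time: 10.0
position: [486.9, -212.3, 165.9]
tool_rot: [-3.14, -0.001, -0.179]
ft_force: [-2.2, 4.1, 6.8]
finger_gap: 0.155
gripper_force: 49.5
```

```bash
python3 o.py
```

```text
10.0 pos [ 486.9 -212.3  165.9] yaw -0.1790 F [-2.2  4.1  6.8] M [ 0.89   0.557 -0.087] e6 -0.080 gap 0.155 49.517537355422974
```

```bash
python3 - <<'E'
from h import *
f=lambda n,x,y:cv2.resize(viewer.read_camera(n)[y:y+130,x:x+130,::-1],(400,400),interpolation=cv2.INTER_CUBIC)
cv2.imwrite("pics/d0.png",np.hstack([f("top",260,190),f("side",265,165)]))
E
```

```text
(no output)
```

View pics/d0.png

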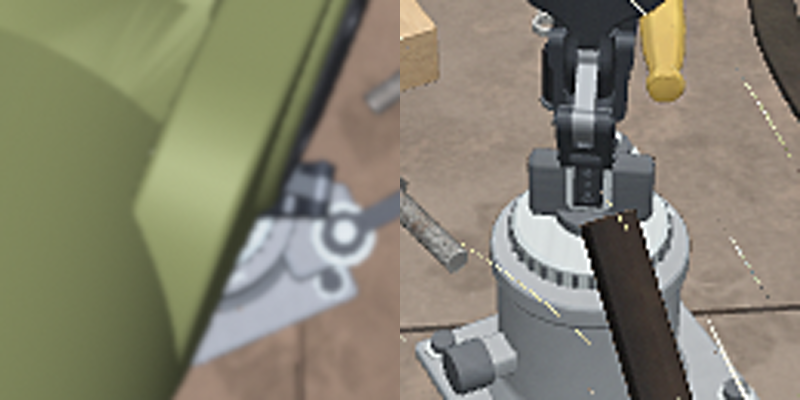

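The side crop shows the bar between the pads, its top edge from about (306.5,214) to (347.8,215) px. The top view is blocked by the arm.

```bash
python3 - <<'E'
from h import *
c=lambda x,y:(265+(x-400)/3.077,165+y/3.077)
for L,Rr,z in[((528,150),(655,154),164),((529,157),(654,160),164),((531,213),(654,208),132)]:
    a,b=onz("side",c(*L),z),onz("side",c(*Rr),z);d=a-b;print(a[:2],b[:2],np.linalg.norm(d),np.arctan2(d[1],d[0]))
E
```

```text
[ 517.52139062 -217.44254677] [ 455.9673762  -209.28283347] 62.09249240311099 -0.13179343660964535
[ 517.43115787 -212.07703927] [ 457.0295393 -204.7977535] 60.83866802162778 -0.11993633478665514
[ 517.03992328 -206.9710755 ] [ 455.71062266 -205.64521591] 61.34363062770873 -0.021615330303254944
```

move_arm(hand=[1,1,1,1], slide=[[0,0,0],[0,0,0],[0,0,0],[0,0,0]], spin=[0.02,0.02,0,0])

```text
time: 10.5
position: [486.8, -212.3, 165.9]
tool_rot: [-3.14, -0.001, -0.219]
ft_force: [-2.8, 4.7, 6.5]
finger_gap: 0.158
gripper_force: 49.5
```

```bash
python3 o.py
```

```text
10.5 pos [ 486.8 -212.3  165.9] yaw -0.2191 F [-2.8  4.7  6.5] M [ 0.929  0.55  -0.075] e6 -0.096 gap 0.158 49.52057182788849
```

move_arm(hand=[1,1,1,1], slide=[[0,0,0],[0,0,0],[0,0,0],[0,0,0]], spin=[0.02,0.02,0,0])

```text
time: 10.9
position: [486.9, -212.4, 165.9]
tool_rot: [-3.14, -0.001, -0.258]
ft_force: [-2.4, 4.9, 8.5]
finger_gap: 0.156
gripper_force: 49.5
```

```bash
python3 o.py
```

```text
10.9 pos [ 486.9 -212.4  165.9] yaw -0.2584 F [-2.4  4.9  8.5] M [0.779 0.485 0.216] e6 0.211 gap 0.156 49.52125668525696
```

move_arm(hand=[1,1,1,1], slide=[[0,0,0],[0,0,0],[0,0,0],[0,0,0]], spin=[0.02,0.02,0,0])

```text
time: 11.3
position: [486.8, -212.3, 165.9]
tool_rot: [-3.14, -0.001, -0.299]
ft_force: [-3.5, 3.4, 5.9]
finger_gap: 0.152
gripper_force: 49.5
```

```bash
python3 o.py
```

```text
11.3 pos [ 486.8 -212.3  165.9] yaw -0.2988 F [-3.5  3.4  5.9] M [0.813 0.52  0.048] e6 0.031 gap 0.152 49.50444996356964
```

move_arm(hand=[1,1,1,1], slide=[[0,0,0],[0,0,0],[0,0,0],[0,0,0]], spin=[0.02,0.02,0,0])

```text
time: 11.7
position: [486.9, -212.3, 165.9]
tool_rot: [-3.14, -0.001, -0.339]
ft_force: [-2.4, 4.0, 6.2]
finger_gap: 0.156
gripper_force: 49.5
```

```bash
python3 o.py
```

```text
11.7 pos [ 486.9 -212.3  165.9] yaw -0.3389 F [-2.4  4.   6.2] M [ 0.811  0.591 -0.028] e6 -0.021 gap 0.156 49.50578570365906
```

move_arm(hand=[1,1,1,1], slide=[[0,0,0],[0,0,0],[0,0,0],[0,0,0]], spin=[0.02,0.02,0,0])

```text
time: 12.1
position: [486.8, -212.3, 165.9]
tool_rot: [-3.14, -0.001, -0.379]
ft_force: [-2.4, 4.2, 7.4]
finger_gap: 0.149
gripper_force: 49.5
```

```bash
python3 o.py
```

```text
12.1 pos [ 486.8 -212.3  165.9] yaw -0.3789 F [-2.4  4.2  7.4] M [ 0.864  0.501 -0.   ] e6 -0.010 gap 0.149 49.50495779514313
```

move_arm(hand=[1,1,1,1], slide=[[0,0,0],[0,0,0],[0,0,0],[0,0,0]], spin=[0.02,0.02,0,0])

```text
time: 12.5
position: [486.8, -212.5, 165.9]
tool_rot: [-3.134, -0.001, -0.415]
ft_force: [-0.4, 9.7, 7.3]
finger_gap: 0.15
gripper_force: 49.6
```

```bash
python3 o.py
```

```text
12.5 pos [ 486.8 -212.5  165.9] yaw -0.4150 F [-0.4  9.7  7.3] M [1.821 0.118 0.035] e6 -0.014 gap 0.150 49.611706137657166
```

move_arm(hand=[1,1], slide=[[0,0,0],[0,0,0]], spin=[0,0])

```text
time: 12.7
position: [486.8, -212.5, 165.9]
tool_rot: [-3.134, -0.001, -0.415]
ft_force: [0.5, 10.5, 7.8]
finger_gap: 0.153
gripper_force: 49.6
```

```bash
python3 o.py; python3 - <<'E'
from h import *
s=monitor.observe();print(s["joint_pos"].round(4),s["dq"].round(3),s["effort"].round(2),s["tool_rot"])
f=lambda n,x,y,w=130:cv2.resize(viewer.read_camera(n)[y:y+w,x:x+w,::-1],(400,400),interpolation=cv2.INTER_CUBIC)
cv2.imwrite("pics/d1.png",np.hstack([f("top",200,120,260),f("side",235,100,200)]))
E
```

```text
12.7 pos [ 486.8 -212.5  165.9] yaw -0.4150 F [ 0.5 10.5  7.8] M [ 1.827  0.133 -0.021] e6 -0.018 gap 0.153 49.60970163345337
[-0.4158  0.2396 -0.3584  0.9719  0.0071  3.1408] [-0.001 -0.001 -0.002 -0.001  0.002  0.   ] [-4.970e+00 -4.369e+01  3.134e+01 -1.850e+00 -2.600e+00 -2.000e-02] [-3.13445510e+00 -8.01686891e-04 -4.14984024e-01]
```

View pics/d1.png

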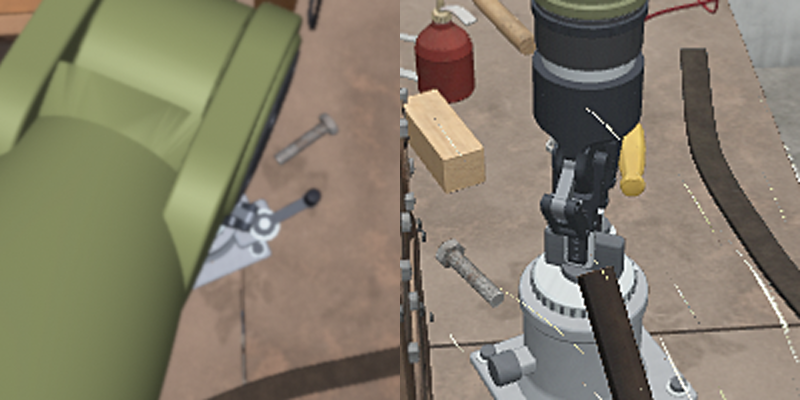

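J6 is at its range limit, which explains the side force. I'll release, lift and turn the hand half round, then re-grip.

move_arm(hand=[1,5,5,5,5,5,5,5,5], slide=[[0,0,0],[0,0,0],[0,0,0],[0,0,0],[0,0,0],[0,0,-1.5],[0,0,-1.5],[0,0,-1.5],[0,0,-1]], spin=[-0.05,0,0,0,0,0,0,0,0])

```text
time: 13.7
position: [486.0, -215.3, 220.3]
tool_rot: [-3.14, -0.001, -0.367]
ft_force: [0.3, 0.1, -0.2]
finger_gap: 0.587
gripper_force: 0.0
```

```bash
python3 o.py; python3 - <<'E'
from h import *
s=monitor.observe();print(s["joint_pos"].round(4))
im=viewer.read_camera("side")[:,:,::-1];cv2.imwrite("pics/e.png",im)
cv2.imwrite("pics/d2.png",cv2.resize(im[185:275,285:375],(600,600),interpolation=cv2.INTER_CUBIC))
E
```

```text
13.7 pos [ 486.  -215.3  220.3] yaw -0.3669 F [ 0.3  0.1 -0.2] M [-0.016  0.003  0.045] e6 0.001 gap 0.587 0.0
[-4.1780e-01  2.0240e-01 -2.7530e-01  1.0921e+00  1.5000e-03  3.0906e+00]
```

View pics/d2.png

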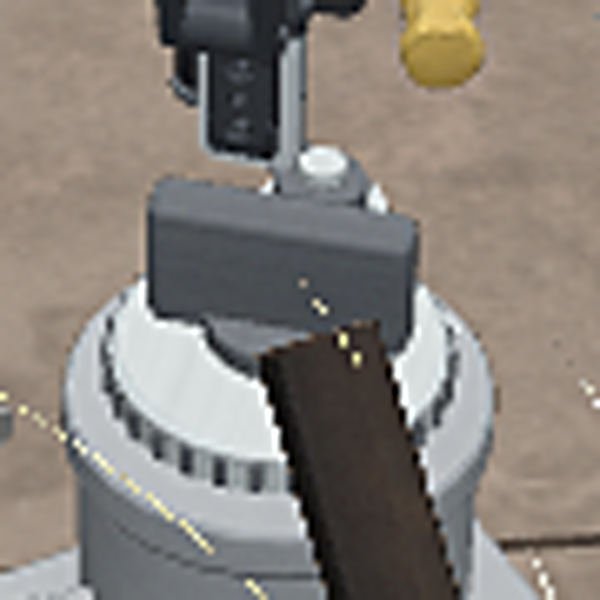

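Bar alone: front top edge (150,211)→(413,250), back top edge (160,180)→(417,219) in the crop.

```bash
python3 - <<'E'
from h import *
c=lambda x,y:(285+x/6.667,185+y/6.667)
P=[]
for L,Rr in[((150,211),(413,250)),((160,180),(417,219))]:
    a,b=onz("side",c(*L),164),onz("side",c(*Rr),164);d=a-b;P+=[a,b];print(a[:2],b[:2],np.linalg.norm(d),np.arctan2(d[1],d[0]))
print(np.mean(P,0))
E
```

```text
[ 516.68207448 -210.55229592] [ 459.51596305 -192.29597945] 60.01047730592318 -0.30911827110254764
[ 513.6017233  -221.27412523] [ 457.28057606 -202.83703089] 59.26211331143003 -0.31636180533351665
[ 486.77008422 -206.73985787  164.        ]
```

move_arm(hand=[5,5,5,5,5,5,5,5,5,5,5,5,5,5,5,5,5,5,5,5], slide=[[0,0,0],[0,0,0],[0,0,0],[0,0,0],[0,0,0],[0,0,0],[0,0,0],[0,0,0],[0,0,0],[0,0,0],[0,0,0],[0,0,0],[0,0,0],[0,0,0],[0,0,0],[0,0,0],[0,0,0],[0,0,0],[0,0,0],[0,0,0]], spin=[-0.149,-0.149,-0.149,-0.149,-0.149,-0.149,-0.149,-0.149,-0.149,-0.149,-0.149,-0.149,-0.149,-0.149,-0.149,-0.149,-0.149,-0.149,-0.149,-0.149])

```text
time: 15.75
position: [485.5, -215.0, 218.7]
tool_rot: [3.14, -0.001, 2.62]
ft_force: [-0.1, -0.0, 0.2]
finger_gap: 0.585
gripper_force: 0.0
```

move_arm(hand=[5,5,5,5], slide=[[0,0,0],[0,0,0],[0,0,0],[0,0,0]], spin=[-0.11,-0.11,0,0])

```text
time: 16.15
position: [485.6, -215.0, 218.9]
tool_rot: [3.14, -0.0, 2.831]
ft_force: [-0.7, -0.3, 0.4]
finger_gap: 0.582
gripper_force: 0.0
```

move_arm(hand=[5,5,5,5,5,1,1,1,1,1,1,1,1,1], slide=[[0,0.3,0],[0,0,1.8],[0,0,1.8],[0,0,1.75],[0,0,0],[0,0,0],[0,0,0],[0,0,0],[0,0,0],[0,0,0],[0,0,0],[0,0,0],[0,0,0],[0,0,0]], spin=[0,0,0,0,0,0,0,0,0,0,0,0,0,0], squeeze=60)

```text
time: 17.55
position: [487.4, -212.4, 167.1]
tool_rot: [3.14, 0.002, 2.833]
ft_force: [-0.4, 1.0, 6.8]
finger_gap: 0.151
gripper_force: 60.4
```

```bash
python3 o.py
```

```text
17.55 pos [ 487.4 -212.4  167.1] yaw 2.8334 F [-0.4  1.   6.8] M [-0.058  0.278  0.013] e6 0.015 gap 0.151 60.42244076728821
```

move_arm(hand=[1,1,1,1,1], slide=[[0,0,0],[0,0,0],[0,0,0],[0,0,0],[0,0,0]], spin=[0.02,0.02,0.01,0,0])

```text
time: 18.05
position: [487.4, -212.5, 167.1]
tool_rot: [3.14, 0.002, 2.783]
ft_force: [-1.6, 0.0, 6.2]
finger_gap: 0.151
gripper_force: 60.5
```

```bash
python3 o.py
```

```text
18.05 pos [ 487.4 -212.5  167.1] yaw 2.7834 F [-1.6  0.   6.2] M [-0.069  0.25   0.017] e6 0.037 gap 0.151 60.47820568084717
```

move_arm(hand=[1,1,1,1,1], slide=[[0,0,0],[0,0,0],[0,0,0],[0,0,0],[0,0,0]], spin=[0.02,0.02,0.01,0,0])

```text
time: 18.55
position: [487.4, -212.5, 167.1]
tool_rot: [3.14, 0.002, 2.733]
ft_force: [-1.7, 0.3, 6.0]
finger_gap: 0.153
gripper_force: 60.5
```

```bash
python3 o.py
```

```text
18.55 pos [ 487.4 -212.5  167.1] yaw 2.7333 F [-1.7  0.3  6. ] M [-0.099  0.293 -0.01 ] e6 -0.012 gap 0.153 60.50262808799744
```

move_arm(hand=[1,1,1,1,1], slide=[[0,0,0],[0,0,0],[0,0,0],[0,0,0],[0,0,0]], spin=[0.02,0.02,0.01,0,0])

```text
time: 19.05
position: [487.4, -212.5, 167.1]
tool_rot: [3.14, 0.002, 2.683]
ft_force: [-1.7, -0.8, 6.3]
finger_gap: 0.147
gripper_force: 60.5
```

```bash
python3 o.py
```

```text
19.05 pos [ 487.4 -212.5  167.1] yaw 2.6832 F [-1.7 -0.8  6.3] M [-0.123  0.264  0.003] e6 -0.017 gap 0.147 60.5034077167511
```

move_arm(hand=[1,1,1,1,1], slide=[[0,0,0],[0,0,0],[0,0,0],[0,0,0],[0,0,0]], spin=[0.02,0.02,0.01,0,0])

```text
time: 19.55
position: [487.3, -212.5, 167.1]
tool_rot: [3.14, 0.002, 2.633]
ft_force: [-0.8, 0.0, 6.2]
finger_gap: 0.15
gripper_force: 60.5
```

```bash
python3 o.py
```

```text
19.55 pos [ 487.3 -212.5  167.1] yaw 2.6335 F [-0.8  0.   6.2] M [-0.117  0.259  0.09 ] e6 0.064 gap 0.150 60.48981070518494
```

move_arm(hand=[1,1,1,1,1], slide=[[0,0,0],[0,0,0],[0,0,0],[0,0,0],[0,0,0]], spin=[0.02,0.02,0.01,0,0])

```text
time: 20.05
position: [487.3, -212.6, 167.1]
tool_rot: [3.14, 0.002, 2.584]
ft_force: [-1.3, -0.2, 6.6]
finger_gap: 0.149
gripper_force: 60.5
```

```bash
python3 o.py
```

```text
20.05 pos [ 487.3 -212.6  167.1] yaw 2.5840 F [-1.3 -0.2  6.6] M [-0.097  0.36   0.347] e6 0.327 gap 0.149 60.479865074157715
```

move_arm(hand=[1,1,1], slide=[[0,0,0],[0,0,0],[0,0,0]], spin=[0,0,0])

```text
time: 20.35
position: [487.3, -212.6, 167.1]
tool_rot: [3.14, 0.002, 2.584]
ft_force: [-1.8, 0.0, 5.4]
finger_gap: 0.146
gripper_force: 60.5
```

```bash
python3 o.py; python3 -c "
from h import *
s=monitor.observe();print(s['joint_pos'].round(4),s['effort'].round(3))
im=viewer.read_camera('side')[:,:,::-1]
cv2.imwrite('pics/d3.png',cv2.resize(im[185:275,285:375],(600,600),interpolation=cv2.INTER_CUBIC))"
```

```text
20.35 pos [ 487.3 -212.6  167.1] yaw 2.5841 F [-1.8  0.   5.4] M [-0.178  0.319  0.307] e6 0.325 gap 0.146 60.47994554042816
[-4.119e-01  2.386e-01 -3.569e-01  9.732e-01  9.000e-04  1.457e-01] [  0.297 -43.749  29.807  -0.525   0.424   0.325]
```

move_arm(hand=[1,1,1,1], slide=[[0,0,0],[0,0,0],[0,0,0],[0,0,0]], spin=[-0.03,0,0,0])

```text
time: 20.8
position: [487.3, -212.5, 167.1]
tool_rot: [3.14, 0.002, 2.613]
ft_force: [-2.2, -0.4, 6.2]
finger_gap: 0.153
gripper_force: 60.5
```

```bash
python3 o.py
```

```text
20.8 pos [ 487.3 -212.5  167.1] yaw 2.6133 F [-2.2 -0.4  6.2] M [-0.116  0.365  0.001] e6 -0.017 gap 0.153 60.51133990287781
```

View pics/d3.png

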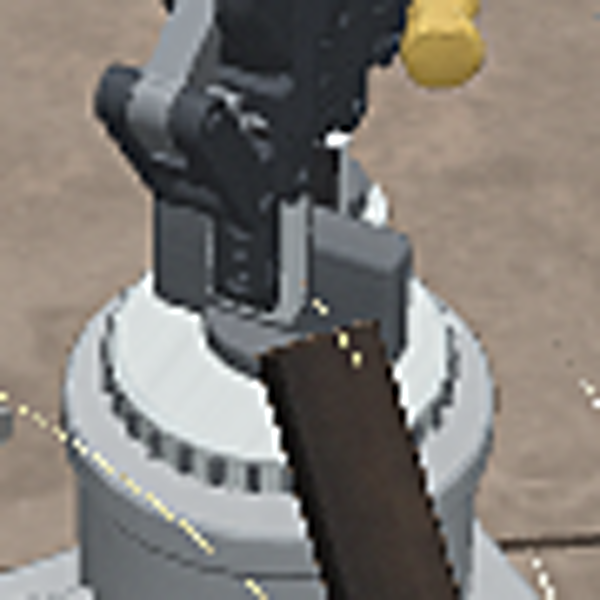

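The pads hold the bar's right half. Its back top edge runs (312,207)→(412,235) and its front edge (312,236)→(404,268).

```bash
python3 - <<'E'
from h import *
c=lambda x,y:(285+x/6.667,185+y/6.667)
for L,Rr in[((312,207),(412,235)),((312,236),(404,268))]:
    a,b=onz("side",c(*L),164),onz("side",c(*Rr),164);d=a-b;print(a[:2],b[:2],np.arctan2(d[1],d[0]))
ctr=np.array([486.77,-206.74])
for q in [((417,219),(413,250)),((412,235),(404,268))]:
    e=(onz("side",c(*q[0]),164)+onz("side",c(*q[1]),164))[:2]/2-ctr; print("end angle",np.arctan2(-e[1],-e[0]),np.hypot(*e))
E
```

```text
[ 480.28043365 -208.94626686] [ 459.09175482 -197.42621957] -0.49798484777001506
[ 481.35056965 -198.92319104] [ 462.26473124 -186.38542178] -0.5812208744797256
end angle -0.3127227180717598 29.817915682892632
end angle -0.51696505001881 30.01387442583826
```

move_arm(hand=[1,1,1,1], slide=[[0,0,0],[0,0,0],[0,0,0],[0,0,0]], spin=[0.01,0.005,0,0])

```text
time: 21.2
position: [487.3, -212.5, 167.1]
tool_rot: [3.14, 0.002, 2.599]
ft_force: [-2.0, -0.5, 7.1]
finger_gap: 0.149
gripper_force: 60.5
```

```bash
python3 o.py
```

```text
21.2 pos [ 487.3 -212.5  167.1] yaw 2.5987 F [-2.  -0.5  7.1] M [-0.098  0.321  0.183] e6 0.149 gap 0.149 60.47769248485565
```

move_arm(hand=[1,1,1,1], slide=[[0,0,0],[0,0,0],[0,0,0],[0,0,0]], spin=[0.01,0.005,0,0])

```text
time: 21.6
position: [487.3, -212.5, 167.0]
tool_rot: [3.14, 0.002, 2.584]
ft_force: [-0.8, -0.1, 5.1]
finger_gap: 0.151
gripper_force: 60.5
```

```bash
python3 o.py
```

```text
21.6 pos [ 487.3 -212.5  167. ] yaw 2.5840 F [-0.8 -0.1  5.1] M [-0.226  0.311  0.394] e6 0.345 gap 0.151 60.475430488586426
```

move_arm(hand=[1,1,1,1], slide=[[0,0,0],[0,0,0],[0,0,0],[0,0,0]], spin=[0.01,0,0,0])

```text
time: 22.0
position: [487.3, -212.6, 167.1]
tool_rot: [3.14, 0.002, 2.574]
ft_force: [-1.6, -0.8, 6.0]
finger_gap: 0.149
gripper_force: 60.5
```

```bash
python3 o.py
```

```text
22.0 pos [ 487.3 -212.6  167.1] yaw 2.5742 F [-1.6 -0.8  6. ] M [-0.202  0.333  0.363] e6 0.423 gap 0.149 60.49945592880249
```

Torque steps up steeply to 0.42 N m. Detent plus friction can only account for 0.12, so the burrs are touching, at roughly 0.3–0.4 N m and not forced. The angle also fits: about 0.95 rad from the start, which is three notches. Next I'll back off three clicks (0.942 rad plus a little lag).

move_arm(hand=[1,1,1,1,1,1,1,1,1,1,1,1,1,1,1,1,1,1,1,1], slide=[[0,0,0],[0,0,0],[0,0,0],[0,0,0],[0,0,0],[0,0,0],[0,0,0],[0,0,0],[0,0,0],[0,0,0],[0,0,0],[0,0,0],[0,0,0],[0,0,0],[0,0,0],[0,0,0],[0,0,0],[0,0,0],[0,0,0],[0,0,0]], spin=[-0.05,-0.05,-0.05,-0.05,-0.05,-0.05,-0.05,-0.05,-0.05,-0.05,-0.05,-0.05,-0.05,-0.05,-0.05,-0.05,-0.04,0,0,0])

```text
time: 24.0
position: [487.4, -212.0, 167.1]
tool_rot: [3.141, 0.003, -2.869]
ft_force: [-0.8, 1.0, 6.4]
finger_gap: 0.152
gripper_force: 60.5
```

```bash
python3 o.py
```

```text
24.0 pos [ 487.4 -212.   167.1] yaw -2.8694 F [-0.8  1.   6.4] M [0.285 0.293 0.095] e6 0.083 gap 0.152 60.53782761096954
```

move_arm(hand=[1,1,1,1,1], slide=[[0,0,0],[0,0,0],[0,0,0],[0,0,0],[0,0,0]], spin=[-0.03,-0.03,0,0,0])

```text
time: 24.5
position: [487.4, -212.0, 167.1]
tool_rot: [3.141, 0.003, -2.809]
ft_force: [-0.6, 1.1, 7.0]
finger_gap: 0.147
gripper_force: 60.5
```

```bash
python3 o.py
```

```text
24.5 pos [ 487.4 -212.   167.1] yaw -2.8092 F [-0.6  1.1  7. ] M [0.274 0.278 0.151] e6 0.125 gap 0.147 60.52634954452515
```

move_arm(hand=[1,1,1,1,1], slide=[[0,0,0],[0,0,0],[0,0,0],[0,0,0],[0,0,0]], spin=[-0.03,-0.03,0,0,0])

```text
time: 25.0
position: [487.4, -211.9, 167.0]
tool_rot: [3.141, 0.003, -2.749]
ft_force: [-2.0, 2.5, 6.6]
finger_gap: 0.151
gripper_force: 60.5
```

```bash
python3 o.py
```

```text
25.0 pos [ 487.4 -211.9  167. ] yaw -2.7494 F [-2.   2.5  6.6] M [0.289 0.271 0.068] e6 0.084 gap 0.151 60.54707586765289
```

move_arm(hand=[5,5,5,5,5,5,5,5,5], slide=[[0,0,0],[0,0,0],[0,0,0],[0,0,0],[0,0,-1.5],[0,0,-1.5],[0,0,-2],[0,0,-2],[0,0,0]], spin=[0,0,0,0,0,0,0,0,0])

```text
time: 25.9
position: [488.1, -212.8, 238.4]
tool_rot: [-3.14, 0.004, -2.75]
ft_force: [-0.3, -0.1, -0.1]
finger_gap: 0.587
gripper_force: 0.0
```

```bash
python3 o.py; python3 - <<'E'
from h import *
im=viewer.read_camera("side")[:,:,::-1];im0=cv2.imread("pics/side0.png")
f=lambda i:cv2.resize(i[185:275,285:375],(400,400),interpolation=cv2.INTER_CUBIC)
cv2.imwrite("pics/d4.png",np.hstack([f(im0),f(im)]))
E
```

```text
25.9 pos [ 488.1 -212.8  238.4] yaw -2.7497 F [-0.3 -0.1 -0.1] M [-0.043 -0.061  0.045] e6 -0.000 gap 0.587 0.0
```

View pics/d4.png

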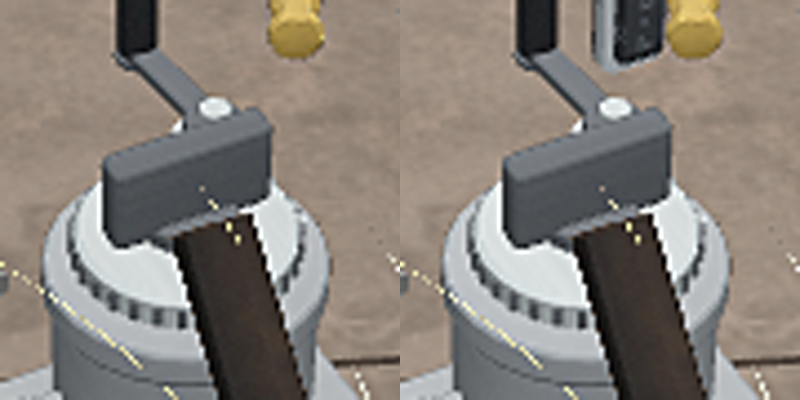

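The start (left) and current (right) side views show the bar in the same position. The ring is therefore back on its starting notch: three notches up to touch, three back. The knob is at its start. Next is the lever.

move_arm(hand=[5,5,5,5,4,4,4,4,4,4,4,4,4,4,4,4], slide=[[1.06,-2.88,0],[1.06,-2.88,0],[1.06,-2.88,0],[1.06,-2.88,0],[0,0,0],[0,0,0],[0,0,0],[0,0,0],[0,0,0],[0,0,0],[0,0,0],[0,0,0],[0,0,0],[0,0,0],[0,0,0],[0,0,0]], spin=[0,0,0,0,0.149,0.149,0.149,0.149,0.149,0.149,0.149,0.149,0.149,0.149,0,0])

```text
time: 27.55
position: [491.1, -334.5, 234.6]
tool_rot: [3.141, -0.002, 2.047]
ft_force: [-0.6, 0.7, 0.2]
finger_gap: 0.466
gripper_force: 0.0
```

```bash
python3 o.py; python3 - <<'E'
from h import *
im=viewer.read_camera("side")[:,:,::-1];t=viewer.read_camera("top")[:,:,::-1]
cv2.imwrite("pics/d5.png",np.hstack([cv2.resize(t[190:320,290:420],(400,400)),cv2.resize(im[130:280,255:405],(400,400))]))
E
```

```text
27.55 pos [ 491.1 -334.5  234.6] yaw 2.0472 F [-0.6  0.7  0.2] M [ 0.019  0.031 -0.023] e6 0.085 gap 0.466 0.0
```

View pics/d5.png

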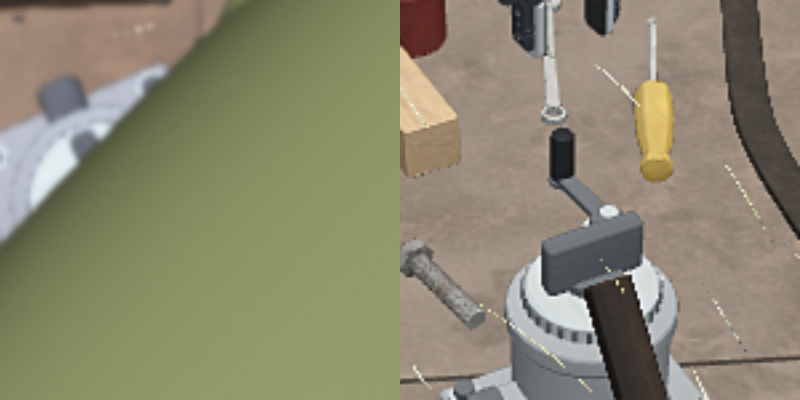

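move_arm(hand=[4,4,4,4,4,2.6,2.6,2.6,2.6], slide=[[-0.15,0.1,2],[0,0,2],[0,0,2],[0,0,2],[0,0,1],[0,0,0],[0,0,0],[0,0,0],[0,0,0]], spin=[0,0,0,0,0,0,0,0,0], squeeze=30)

```text
time: 28.55
position: [493.7, -335.9, 146.8]
tool_rot: [3.139, 0.001, 2.044]
ft_force: [-0.0, -0.4, -0.6]
finger_gap: 0.304
gripper_force: 0.0
```

```bash
python3 o.py
```

```text
28.55 pos [ 493.7 -335.9  146.8] yaw 2.0438 F [-0.  -0.4 -0.6] M [ 0.019  0.045 -0.048] e6 -0.003 gap 0.304 0.0
```

move_arm(hand=[2.6,2.6,2.6,2.6,2.6,2.6,2.6,2.6,2.6,2.6], slide=[[0.03,0.55,0],[0.03,0.55,0],[0.03,0.55,0],[0.03,0.55,0],[0.03,0.55,0],[0.03,0.55,0],[0.03,0.55,0],[0.03,0.55,0],[0.03,0.55,0],[0,0,0]], spin=[-0.1,-0.1,-0.1,-0.1,-0.1,-0.1,-0.1,-0.1,-0.1,0])

```text
time: 29.55
position: [522.5, -297.3, 146.5]
tool_rot: [3.141, 0.002, 2.944]
ft_force: [-0.3, -0.3, 0.2]
finger_gap: 0.307
gripper_force: 0.1
```

```bash
python3 o.py
```

```text
29.55 pos [ 522.5 -297.3  146.5] yaw 2.9444 F [-0.3 -0.3  0.2] M [-0.11  -0.028  0.015] e6 -0.631 gap 0.307 0.14343549963086843
```

move_arm(hand=[2.6,2.6,2.6,2.6], slide=[[0.02,0.3,0],[0.02,0.2,0],[0,0,0],[0,0,0]], spin=[-0.05,-0.05,0,0])

```text
time: 29.95
position: [522.9, -292.8, 146.4]
tool_rot: [3.141, 0.002, 3.041]
ft_force: [-0.2, -2.5, 1.8]
finger_gap: 0.304
gripper_force: 1.0
```

```bash
python3 o.py
```

```text
29.95 pos [ 522.9 -292.8  146.4] yaw 3.0410 F [-0.2 -2.5  1.8] M [-0.468 -0.199  0.007] e6 -0.001 gap 0.304 1.0293832048773766
```

move_arm(hand=[2.6,2.6,2.6,2.6], slide=[[0,0.2,0],[0,0.1,0],[0,0,0],[0,0,0]], spin=[0,0,0,0])

```text
time: 30.35
position: [523.2, -291.3, 146.4]
tool_rot: [-3.139, 0.002, 3.042]
ft_force: [1.0, -7.0, 0.1]
finger_gap: 0.305
gripper_force: 3.8
```

```bash
python3 o.py
```

```text
30.35 pos [ 523.2 -291.3  146.4] yaw 3.0415 F [ 1.  -7.   0.1] M [-1.615 -0.276  0.052] e6 0.028 gap 0.305 3.8162559270858765
```

move_arm(hand=[2.6,2.6,2.6,2.6], slide=[[0,0.2,0],[0,0.1,0],[0,0,0],[0,0,0]], spin=[0,0,0,0])

```text
time: 30.75
position: [523.3, -290.8, 146.4]
tool_rot: [-3.134, 0.002, 3.04]
ft_force: [0.7, -16.0, -2.3]
finger_gap: 0.304
gripper_force: 7.9
```

```bash
python3 o.py
```

```text
30.75 pos [ 523.3 -290.8  146.4] yaw 3.0400 F [  0.7 -16.   -2.3] M [-3.292 -0.131  0.063] e6 0.034 gap 0.304 7.888028025627136
```

move_arm(hand=[2.6,2.6,4,4,4,4,4,4,4,4,4,4,4,4], slide=[[0,-0.4,0],[0,-0.4,0],[0,0,0],[0,0,0],[0,0,-2],[0,0,-2],[0,0,-2.5],[0,0,-3],[0,-4,0],[0,-4,0],[0,-4,0],[0,-4,0],[0,-4,0],[0,0,0]], spin=[0,0,0,0,0,0,0,0,0,0,0,0,0,0])

```text
time: 32.15
position: [501.2, -497.2, 239.1]
tool_rot: [3.141, -0.0, 3.039]
ft_force: [-0.5, 1.1, -0.7]
finger_gap: 0.466
gripper_force: 0.0
```

```bash
python3 o.py; python3 - <<'E'
from h import *
im=viewer.read_camera("side")[:,:,::-1];t=viewer.read_camera("top")[:,:,::-1]
cv2.imwrite("pics/d6.png",np.hstack([cv2.resize(t[200:330,250:420],(400,306)),cv2.resize(im[160:330,255:400],(341,400))[:306]]))
E
```

```text
32.15 pos [ 501.2 -497.2  239.1] yaw 3.0393 F [-0.5  1.1 -0.7] M [-0.01   0.016  0.008] e6 -0.261 gap 0.466 0.0
```

View pics/d6.png

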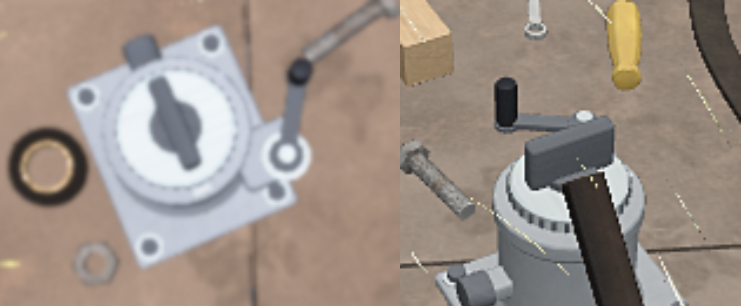

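The lever is swung round to its stop: it held at 16 N with no further motion. The bar is at its set notch, and the nut, tape and bolt are where they were. I'll hand the job in.

```bash
python3 -c "
from h import *
print(ticket.close_job())"
```

```text
the job is handed in; nothing more can be done
None
```

I handed the job in: burrs felt to touch without forcing (about 0.42 N m total torque), ring backed off three clicks, lock lever pushed to its stop, and nothing round the mill moved; on the way the last joint reached its range limit once (3.1408 against 3.14 rad), so I re-gripped, and I can't rule out that being marked against the run.

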